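Park the condiment caddy

TASK

Push the wheeled condiment caddy straight ahead by its push bar until both of its front swivel castors trail straight, while it is still well short of the parking mark. Then steer it, nose first, into the U-shaped mark on the worktop and leave it centred and square there, with both castors still trailing straight. Keep it rolling on its wheels: do not lift or tip it.

Things in the scene. Friction and masses are not known exactly. Their poses are not given: they have to be found in the camera images.
- caddy: Brown wood tray on wheels, 180 x 120 mm, with tin and jar (up to 134 mm high, at x = +42 mm); 0.6 to 0.9 kg. Origin: under its centre, at worktop level; x to the nose (castors, 190 mm wide there), y left. Push bar at the tail: centre (-65, 0, 138) mm, 14 thick in x, 110 long in y, 22 high; posts at y = +-45. Under the bar two fixed wheels roll along x only. At the left, nose to the mark.
- mark: Parking mark: fixed flat U of dark steel strip, 12 mm wide, level with the worktop (wheels roll over it), 234 mm wide, 217 mm long. Its origin is where the caddy's origin belongs; its x is where the nose must point, to the closed end (inner edge at x = +105 mm), y left; inner edges of the legs at y = +-105 mm. The open end faces the caddy.
- castor_left_hub (a point): Hub of the left front castor's wheel (26 mm diameter), 13 mm above the worktop. Its upright pivot is at caddy (70, 83) mm, 14 mm from the hub, and turns freely all round. This point's x axis runs from hub to pivot; trailing straight, it agrees with the caddy's +x and the hub is behind the pivot (caddy x = +56). It may start 140 degrees off; rolling straight ahead 50 to 60 mm swings it round.
- castor_right_hub (a point): Hub of the right front castor's wheel (26 mm diameter), 13 mm above the worktop. Its upright pivot is at caddy (70, -83) mm, 14 mm from the hub, and turns freely all round. This point's x axis runs from hub to pivot; trailing straight, it agrees with the caddy's +x and the hub is behind the pivot (caddy x = +56). It may start 140 degrees off; rolling straight ahead 50 to 60 mm swings it round.

How it is judged:
On the way:
1. both castors trail straight (within 20 degrees) while the caddy is still more than 0.1 m from its place on the mark (angle between the x axis of each of castor_left_hub, castor_right_hub and the x axis of caddy, either way round below 0.35 rad and x of each of castor_left_hub, castor_right_hub in the frame of caddy below 0.07 m and horizontal distance between caddy and mark above 0.1 m), for 0.2 s.
At the end, for the whole second after the job is handed in: The caddy stands still and upright on its wheels within 18 mm of its place on the mark and within 10 degrees of its direction, nose to the closed end, with both castors trailing straight behind their pivots within 20 degrees (horizontal distance between caddy and mark below 0.018 m and angle between the x axis of caddy and the x axis of mark, either way round below 0.175 rad and x of each of castor_left_hub, castor_right_hub in the frame of mark above 0 m and angle between the x axis of each of castor_left_hub, castor_right_hub and the x axis of caddy, either way round below 0.35 rad and x of each of castor_left_hub, castor_right_hub in the frame of caddy below 0.07 m and height (world z) of caddy below 0.006 m and angle between caddy's own z axis and vertical below 0.06 rad and linear speed of caddy below 0.02 m/s); the robot touches nothing.
It fails at once if the caddy is lifted more than 15 mm or tipped more than 12 degrees (height (world z) of caddy above 0.015 m or angle between caddy's own z axis and vertical above 0.21 rad).
It also fails if it takes over 45 s, if anything falls off the work surface, if the arm or the gripper's body presses on something with over 40 N, if the wrist force passes 120 N, or if a joint passes its speed limit or range.

ROBOT

A 6-joint arm with a two-finger parallel gripper is mounted at the origin on a cart in front of the work surface, level with it; the furniture and walls round the work are solid. World frame = base frame: x ahead of the robot, y to its left, z up, the work surface at z = 0. Lengths are in m, angles in rad, forces in N, time in s.
With the tool pointing down it reaches from about 0.25 to 0.725 m from the base axis. Payload 4 kg.
Tool frame: the origin (TCP) lies midway between the tips of the shut fingers; the grasp point (between the pads) lies bot.pinch_z behind it (bot.pinch_z is the distance from the TCP to the grasp point, in m); z points along the fingers, y is the line along which they close (so a half turn about z gives the same grasp; the last joint's range is limited). The gripper opens to 85 mm and grips with 20 to 120 N. Pads are 22 mm wide; open, the fingers measure 114 mm over their backs; the gripper's body (76 mm by 85 mm) begins 54 mm behind the grasp point. The pads swing forward as they close: fully open they stand 13 mm farther back than shut.
Start: joints at [1.345, 0.241, 0.005, 1.335, 0, 1.571], TCP at [0.112, 0.487, 0.199] pointing down, gripper open.
Joint ranges: [-2.72, 2.72], [-1.05, 1.87], [-1.09, 1.28], [-1.99, 2.15], [-1.42, 1.44], [-3.14, 3.14]. Speed limits (rad/s): [2.79, 2.79, 3.14, 3.14, 3.14, 3.14].

INTERFACE

Orientations are given as a unit quaternion [x, y, z, w].
In Python, from workcell import bot gives the robot as it stands.
- The arm moves only by the shell command python3 jog.py 'ROWS'. ROWS is a JSON list of rows, 1 to 10 of them, each of 7 numbers: a rotation vector rx, ry, rz in rad, then dx, dy, dz in m, then the finger opening in m; each row is the pose to reach, as a shift and turn from the pose commanded when the command began, along the tool's axes at that moment; what a row does not reach only later rows make up. A row lasts 1/8 s, in which the tool goes at most 0.0625 m and 0.188 rad, less where a joint would pass 70% of its speed; a pose out of reach is approached as far as the arm can. The fingers move at their own pace and stop on an object; the grip force is fixed at half the most. Time passes only in rows, so rows that do not move let the fingers close. It prints the time, the measured TCP pose, the force, the opening and the grip force at its end.
- bot.get_obs(): the state, without advancing time (a new reading comes with each control period).
- bot.camera(name): name is "scene" or "top"; returns the picture (400x640x3 uint8, red, green, blue); there is no depth.
- bot.calibration(name): a dict with "mtx" (3x3 intrinsics, pixels), "R" (3x3) and "t" (3): a world point X has camera coordinates R X + t. Camera axes: x right, y down, z forward; pixel columns grow to the right and rows downward; lengths in m; the calibration is good to about 2 mm. A picture is of the moment at which its call begins. calibration takes no time and is no camera call.
- bot.job_done(): hands the job in; it is judged then, once.
The state is a dict: "clock": time; "joint_pos": joint angles; "joint_vel": joint speeds; "tau": joint torques, N m; "eef_pos": TCP position; "tool_rot": TCP orientation; "ft_force": force on the tool from outside, world axes, zero at the start; "ft_torque": the same for the moment, N m; "grip_width": finger opening in m; "grasp_force": force on a finger pad.
Only numpy, scipy, OpenCV 4.12 (cv2) and the standard library are available. Lean on these libraries where they do the work, as an engineer would, in place of code of your own. Each camera call takes 0.05 s, during which the arm holds its last target. There are 200 camera calls.

## Working session

There is one attempt and no reset: what is moved stays moved. The work goes in short steps, Python scripts to look and compute and a shell command to move; the robot and the scene stay as the last step left them, time stands still between calls to the robot, and variables do not carry over. Pictures are saved under pics/ and viewed, at most 13 in all, crops included, and the job is handed in when it is done.

```bash
ls; mkdir -p pics
python3 - <<'E'
from workcell import bot
import cv2
for n in("scene","top"):
    cv2.imwrite(f"pics/{n}0.png",bot.camera(n)[:,:,::-1]); c=bot.calibration(n); print(n,c)
o=bot.get_obs();print(o["eef_pos"],o["tool_rot"],bot.pinch_z,o["clock"],o["grip_width"])
E
```

```text
jog.py
pics
workcell.py
scene {'mtx': array([[401.51024453,   0.        , 318.10690322],
       [  0.        , 401.51024453, 203.0606897 ],
       [  0.        ,   0.        ,   1.        ]]), 'R': array([[ 0.61483871, -0.78864142, -0.00425019],
       [-0.54464839, -0.42070751, -0.72550901],
       [ 0.57037837,  0.44838588, -0.68819955]]), 't': array([-0.22853653,  0.35987927,  0.56191543])}
top {'mtx': array([[468.40891047,   0.        , 318.44101783],
       [  0.        , 468.40891047, 196.33765255],
       [  0.        ,   0.        ,   1.        ]]), 'R': array([[ 0.01561181, -0.99974563, -0.01627726],
       [-0.99082688, -0.01328297, -0.13448295],
       [ 0.13423253,  0.01822747, -0.99078221]]), 't': array([0.10796122, 0.53208858, 0.82335636])}
[0.11180006 0.48669318 0.19859321] [ 1.12660558e-01  9.93633085e-01 -9.37755468e-04 -1.05758526e-04] 0.0187 0.1 0.08586328892347085
```

View pics/scene0.png

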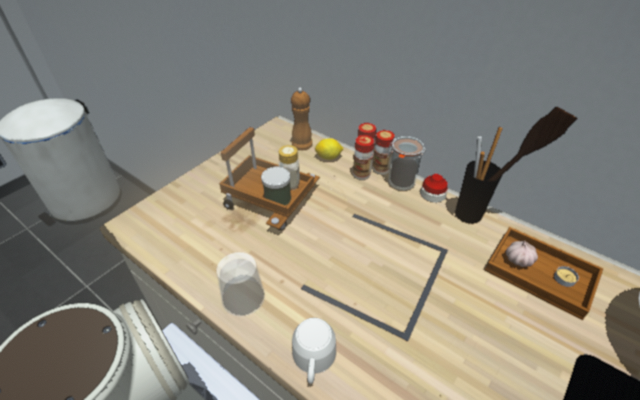

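View pics/top0.png

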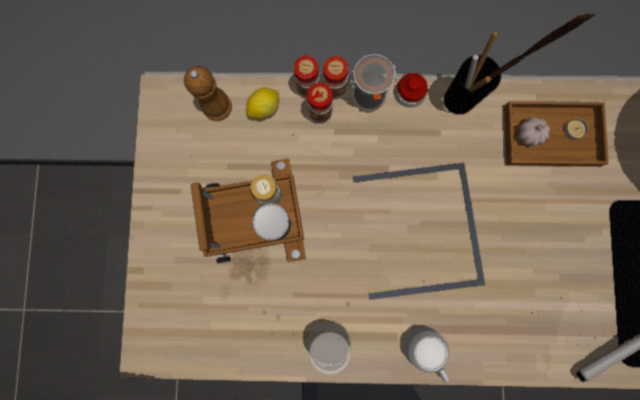

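The top view shows the caddy with its bar at (190-210, 183-255) and its nose outriggers at (281,165) and (295,254). The mark's corners are at (463,165) and (482,283), open to the left. Next I'll measure both.

```bash
cat > h.py <<'E'
from workcell import bot
import numpy as np, cv2
def cast(n,uv,z):
    c=bot.calibration(n);uv=np.atleast_2d(np.array(uv,float))
    d=np.c_[uv,np.ones(len(uv))]@np.linalg.inv(c["mtx"]).T@c["R"]
    o=-c["R"].T@c["t"]
    return (o+d*((z-o[2])/d[:,2])[:,None])[:,:2]
def proj(n,X):
    c=bot.calibration(n);p=(np.atleast_2d(X)@c["R"].T+c["t"])@c["mtx"].T
    return p[:,:2]/p[:,2:]
def frame(x,y,th,L):
    L=np.atleast_2d(L);c,s=np.cos(th),np.sin(th)
    return np.c_[x+c*L[:,0]-s*L[:,1],y+s*L[:,0]+c*L[:,1],L[:,2]]
E
cat > m.py <<'E'
from h import *
im=cv2.cvtColor(cv2.imread("pics/top0.png"),cv2.COLOR_BGR2HSV)
m=((im[:,:,1]<90)&(im[:,:,2]<120)).astype(np.uint8)
m[:,:340]=0;m[:,495:]=0;m[:155]=0;m[305:]=0
P=cast("top",np.argwhere(m)[:,::-1],0)
(c,s,a)=cv2.minAreaRect((P*1000).astype(np.float32));print("mark rect",c,s,a,len(P));print(cv2.boxPoints((c,s,a)))
for nm,uv in(("bar",[[198,184],[206,254]]),("caps z?",[[281,166],[295,254]])):
    for z in(.149,.138,.05):print(nm,z,cast("top",uv,z))
I=cv2.imread("pics/top0.png")[150:275,175:315]
J=cv2.imread("pics/scene0.png")[115:240,210:330]
cv2.imwrite("pics/c0.png",np.hstack([cv2.resize(I,(400,400),interpolation=2),cv2.resize(J,(400,400),interpolation=2)]))
E
python3 m.py
```

```text
mark rect (474.8273010253906, -71.77919006347656) (235.2210693359375, 217.7125244140625) 8.143052101135254 2263
[[ 342.98364    19.320574]
 [ 373.82153  -196.19685 ]
 [ 606.67096  -162.87895 ]
 [ 575.83307    52.638474]]
bar 0.149 [[0.53268175 0.30750596]
 [0.42127871 0.2892347 ]]
bar 0.138 [[0.53443087 0.31059026]
 [0.42137202 0.29204744]]
bar 0.05 [[0.54842381 0.33526469]
 [0.42211848 0.3145493 ]]
caps z? 0.149 [[0.56377462 0.17469811]
 [0.42344051 0.14898101]]
caps z? 0.138 [[0.56598588 0.17580846]
 [0.42356595 0.14970912]]
caps z? 0.05 [[0.58367594 0.18469125]
 [0.42456946 0.155534  ]]
```

View pics/c0.png

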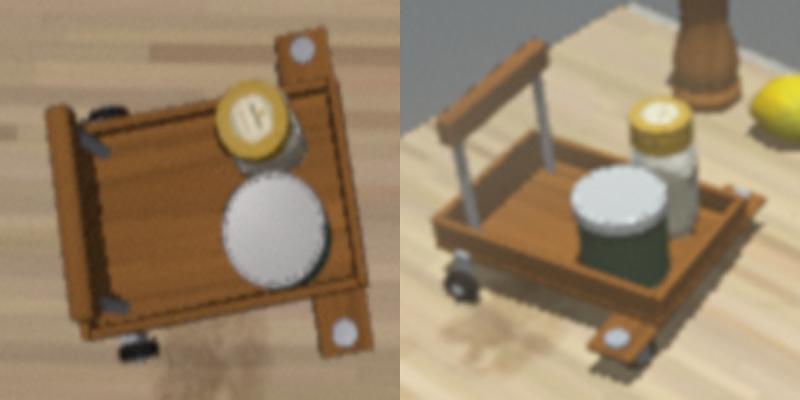

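The caps and the bar agree. The bar is at about (0.481, 0.304) with heading -80°. The mark's origin is at about (0.474, -0.063) with heading -81.9°. I'll grip the bar, which sits over the fixed axle, with the fingers closing along caddy x.

```bash
python3 jog.py '[[0,0,-0.1,-0.1,-0.024,0,0.085],[0,0,-0.4,-0.401,-0.096,0,0.085],[0,0,-0.4,-0.401,-0.096,0,0.085],[0,0,-0.4,-0.401,-0.096,0,0.085],[0,0,-0.4,-0.401,-0.096,0,0.085],[0,0,-0.4,-0.401,-0.096,0,0.085],[0,0,-0.4,-0.401,-0.096,0,0.085],[0,0,-0.4,-0.401,-0.096,0,0.085],[0,0,-0.4,-0.401,-0.096,0,0.085],[0,0,-0.4,-0.401,-0.096,0,0.085]]'
cat >> h.py <<'E'
def tool():
    from scipy.spatial.transform import Rotation as R
    o=bot.get_obs();M=R.from_quat(o["tool_rot"]).as_matrix()
    return o["eef_pos"],np.arctan2(M[1,1],M[0,1]),M,o
E
python3 - <<'E'
from h import *
p,psi,M,o=tool();print(p,np.degrees(psi),M[:,2],o["joint_pos"])
cv2.imwrite("pics/s1.png",bot.camera("scene")[:,:,::-1])
E
```

```text
clock: 1.35
eef_pos: [0.4801, 0.3047, 0.1994]
tool_rot: [-0.088, 0.996, -0.0, -0.0]
ft_force: [0.4, 0.3, 0.6]
grip_width: 0.0851
grasp_force: 0.0
[0.48005196 0.30467906 0.1993739 ] 100.08713867802702 [-6.12749479e-04 -8.87969159e-05 -9.99999808e-01] [5.65380062e-01 3.78790380e-01 1.97092870e-01 1.38966378e+00
 2.53293643e-04 3.89326202e-01]
```

View pics/s1.png

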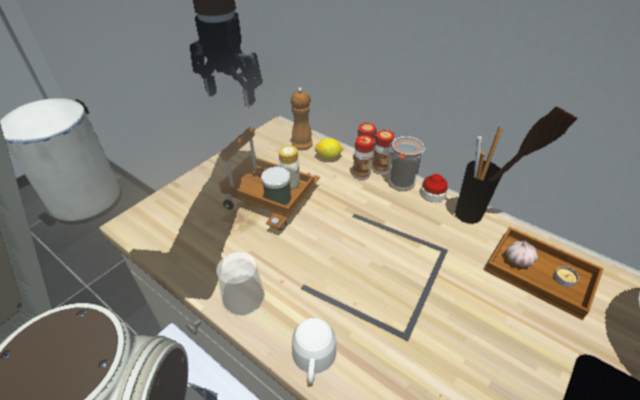

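Run:
```python
from h import *
p,psi,M,o=tool()
print(proj("scene",p),proj("scene",[.481,.304,.149]))
print("bar ends pred",proj("scene",frame(.481,.304,np.radians(-80),[[0,55,.149],[0,-55,.149]])),proj("top",frame(.481,.304,np.radians(-80),[[0,55,.149],[0,-55,.149]])))
```

```text
[[234.16594184 119.12908428]] [[238.18679097 139.33271611]]
bar ends pred [[ 603.22442696 -171.82890445]
 [ 621.73957574 -187.61139681]] [[ -190.16851895 -2878.3122583 ]
 [ -276.72961491 -3567.35530206]]
```

```bash
python3 jog.py '[[0,0,0,0,0,0.03,0.085],[0,0,0,0,0,0.06,0.085],[0,0,0,0,0,0.08,0.085],[0,0,0,0,0,0.08,0.085],[0,0,0,0,0,0.08,0.03],[0,0,0,0,0,0.08,0.03],[0,0,0,0,0,0.08,0.02],[0,0,0,0,0,0.08,0.005],[0,0,0,0,0,0.08,0.005],[0,0,0,0,0,0.08,0.005]]'
python3 - <<'E'
from h import *
cv2.imwrite("pics/t2.png",bot.camera("top")[:,:,::-1]);cv2.imwrite("pics/s2.png",bot.camera("scene")[:,:,::-1])
a=cv2.imread("pics/t2.png")[130:280,160:330];b=cv2.imread("pics/s2.png")[70:240,180:350]
cv2.imwrite("pics/c2.png",np.hstack([cv2.resize(a,(400,353)),cv2.resize(b,(353,353))]))
E
```

```text
clock: 2.65
eef_pos: [0.4813, 0.3039, 0.1194]
tool_rot: [-0.087, 0.996, -0.0, -0.0]
ft_force: [-0.1, 0.3, -0.7]
grip_width: 0.0049
grasp_force: 0.0
```

View pics/c2.png

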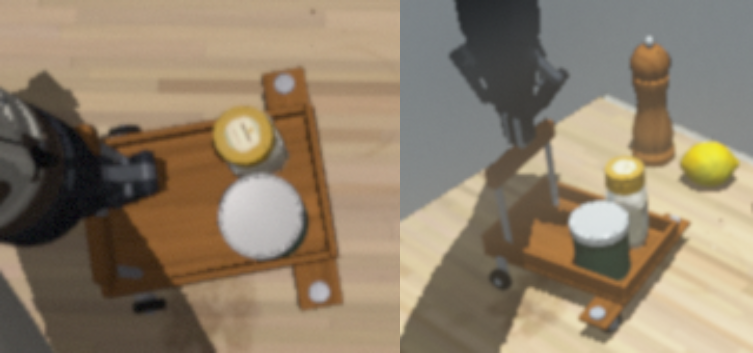

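Run:
```python
from h import *
p,psi,M,o=tool();print(p,o["grip_width"],o["grasp_force"])
print("tcp",proj("top",p),proj("scene",p))
P=[bot.calibration(n)["mtx"]@np.c_[bot.calibration(n)["R"],bot.calibration(n)["t"]] for n in("top","scene")]
t=np.array([[196.4,183.4],[203,250],[280.7,165],[295.4,254]]).T;s=np.array([[253,129],[221,154],[312,175],[275,220.5]]).T
X=cv2.triangulatePoints(P[0],P[1],t,s);print((X[:3]/X[3]).T)
for z in(.149,.138,.127):
  print(z,"top",proj("top",frame(.481,.304,np.radians(-80),[[0,.055,z],[0,-.055,z]])).round(),"scene",proj("scene",frame(.481,.304,np.radians(-80),[[0,.055,z],[0,-.055,z]])).round())
a=cv2.imread("pics/t2.png")[165:245,165:245];b=cv2.imread("pics/s2.png")[95:175,200:280]
cv2.imwrite("pics/c3.png",np.hstack([cv2.resize(a,(400,400),interpolation=2),cv2.resize(b,(400,400),interpolation=2)]))
```

```text
[0.4812615  0.30392157 0.11934953] 0.00497739845081656 0.0
tcp [[203.45323646 217.57806868]] [[240.18543658 150.4503817 ]]
[[0.53401714 0.31152358 0.14497331]
 [0.42642964 0.29626303 0.14527147]
 [0.58779485 0.18651651 0.03855624]
 [0.42450143 0.15597311 0.03611476]]
0.149 top [[194. 182.]
 [203. 250.]] scene [[253. 127.]
 [222. 153.]]
0.138 top [[196. 184.]
 [205. 251.]] scene [[253. 131.]
 [223. 157.]]
0.127 top [[198. 185.]
 [206. 251.]] scene [[254. 135.]
 [224. 161.]]
```

View pics/c3.png

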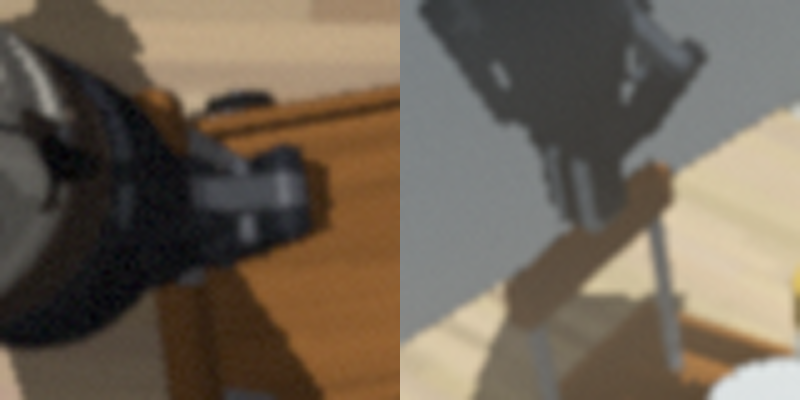

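Fingers read nearly shut, yet the bar at (202,234) has not moved. I'll test whether it's held by fully closing and reading the forces.

```bash
python3 jog.py '[[0,0,0,0,0,0,0],[0,0,0,0,0,0,0],[0,0,0,0,0,0,0],[0,0,0,0,0,0,0]]'
python3 jog.py '[[0,0,0,0,0,0,0.05],[0,0,0,0,0,0,0.05],[0,0,0,0,0,0,0.05],[0,0,0,0,0,0,0.05]]'
python3 - <<'E'
from h import *
cv2.imwrite("pics/t4.png",bot.camera("top")[:,:,::-1]);cv2.imwrite("pics/s4.png",bot.camera("scene")[:,:,::-1])
a=cv2.imread("pics/t4.png")[165:245,165:245];b=cv2.imread("pics/s4.png")[95:175,200:280]
cv2.imwrite("pics/c4.png",np.hstack([cv2.resize(a,(400,400),interpolation=2),cv2.resize(b,(400,400),interpolation=2)]))
E
```

```text
clock: 3.25
eef_pos: [0.4813, 0.304, 0.1194]
tool_rot: [-0.087, 0.996, -0.0, -0.0]
ft_force: [0.1, -0.3, 0.3]
grip_width: -0.0003
grasp_force: 0.0
clock: 3.75
eef_pos: [0.4813, 0.304, 0.1194]
tool_rot: [-0.087, 0.996, -0.0, 0.0]
ft_force: [0.7, -0.5, 0.5]
grip_width: 0.05
grasp_force: 0.0
```

View pics/c4.png

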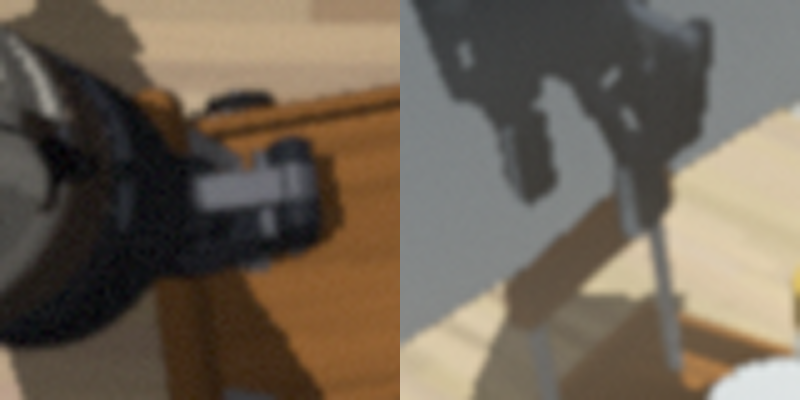

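Run:
```python
from h import *
p,psi,M,o=tool();h=-M[:,1]
for z in(.12,.13,.14,.15,.16,.17):
    q=[(proj("scene",np.r_[(p+s*h)[:2],z])[0]-[200,95])*5+[400,0] for s in(.032,-.032)]
    print(z,np.round(q).tolist())
```

```text
0.12 [[660.0, 296.0], [542.0, 256.0]]
0.13 [[658.0, 277.0], [539.0, 238.0]]
0.14 [[655.0, 259.0], [535.0, 219.0]]
0.15 [[652.0, 239.0], [532.0, 200.0]]
0.16 [[649.0, 220.0], [528.0, 181.0]]
0.17 [[646.0, 200.0], [524.0, 161.0]]
```

Seen in the scene view, the fingertips are about 20 mm higher than the reported TCP implies, at z≈0.15, so they closed above the bar. I'll go 25 mm lower and close again.

```bash
python3 jog.py '[[0,0,0,0,0,0,0.07],[0,0,0,0,0,0.01,0.07],[0,0,0,0,0,0.025,0.07],[0,0,0,0,0,0.025,0.03],[0,0,0,0,0,0.025,0.03],[0,0,0,0,0,0.025,0.015],[0,0,0,0,0,0.025,0.005],[0,0,0,0,0,0.025,0.005],[0,0,0,0,0,0.025,0.005]]'
```

```text
clock: 4.97
eef_pos: [0.4816, 0.3042, 0.095]
tool_rot: [-0.087, 0.996, 0.0, 0.001]
ft_force: [0.2, 0.7, 2.2]
grip_width: 0.013
grasp_force: 60.6
```

Gripped (13 mm, 60 N). Now I'll push straight ahead.

```bash
python3 jog.py '[[0,0,0,0,-0.005,0,0.005],[0,0,0,0,-0.012,0,0.005],[0,0,0,0,-0.02,0,0.005],[0,0,0,0,-0.03,0,0.005],[0,0,0,0,-0.04,0,0.005],[0,0,0,0,-0.05,0,0.005],[0,0,0,0,-0.06,0,0.005],[0,0,0,0,-0.064,0,0.005],[0,0,0,0,-0.064,0,0.005],[0,0,0,0,-0.064,0,0.005]]'
python3 - <<'E'
from h import *
p,psi,M,o=tool();print(p,np.degrees(psi))
cv2.imwrite("pics/t5.png",bot.camera("top")[:,:,::-1]);cv2.imwrite("pics/s5.png",bot.camera("scene")[:,:,::-1])
a=cv2.imread("pics/t5.png")[130:290,200:360];b=cv2.imread("pics/s5.png")[110:270,210:370]
cv2.imwrite("pics/c5.png",np.hstack([cv2.resize(a,(400,400),interpolation=2),cv2.resize(b,(400,400),interpolation=2)]))
E
```

```text
clock: 6.22
eef_pos: [0.4932, 0.24, 0.0949]
tool_rot: [-0.086, 0.996, -0.0, 0.001]
ft_force: [0.6, 0.5, 6.3]
grip_width: 0.0129
grasp_force: 61.0
[0.49319761 0.23997536 0.09487736] 99.91588387444398
```

View pics/c5.png

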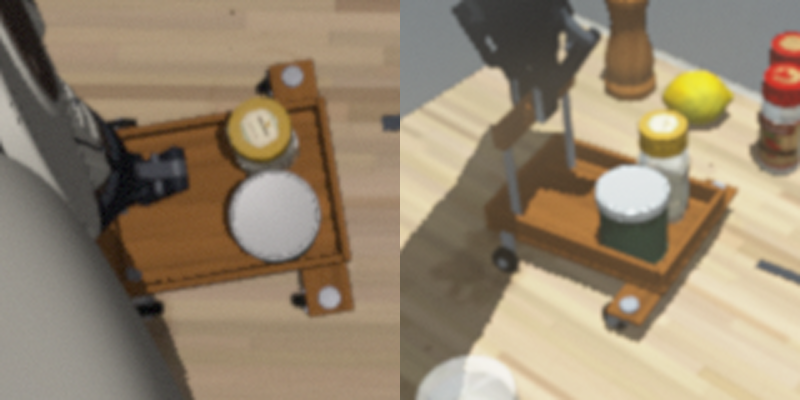

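The castors now trail: their wheels show behind the outriggers at crop (265,85) and (300,300), and the caps are at (316.4,160.4) and (331.6,248.8). Next I'll plan the S-curve.

```bash
cat > plan.py <<'E'
from h import *
from scipy.interpolate import BPoly
p,psi,M,o=tool();h0=-M[:2,1]
c=cast("top",[[316.4,160.4],[331.6,248.8]],.037);d=c[0]-c[1]
th=np.arctan2(d[1],d[0])-np.pi/2;h=np.array([np.cos(th),np.sin(th)])
print("caps heading",np.degrees(th),np.linalg.norm(d),"bar from caps",c.mean(0)-.135*h,"tcp",p[:2],np.degrees(psi)-180)
tm=np.radians(-81.86);hm=np.array([np.cos(tm),np.sin(tm)])
G=np.array([.4644,.0010]);E=G-.035*hm;S=p[:2]
t=np.linspace(0,1,401)
# quintic with zero end curvature
L=np.linalg.norm(E-S)
cv=BPoly.from_derivatives([0,1],[[S,L*h0*1.0,0*S],[E,L*hm*1.0,0*S]])
P=np.vstack([cv(t),E+np.linspace(.001,.035,35)[:,None]*hm])
s=np.r_[0,np.cumsum(np.linalg.norm(np.diff(P,axis=0),axis=1))]
q=np.linspace(0,s[-1],22);W=np.c_[np.interp(q,s,P[:,0]),np.interp(q,s,P[:,1])]
g=np.gradient(P,s,axis=0);a=np.interp(q,s,np.unwrap(np.arctan2(g[:,1],g[:,0])))
a0=psi-np.pi
rows=[[-(b-a0),*(M[:2,:2].T@(w-S))] for w,b in zip(W,a)]
print(s[-1],np.abs(np.gradient(a,q)).max())
for b,r in zip(a,rows):print(round(np.degrees(b),1),np.round(r,3).tolist())
E
python3 plan.py
```

```text
caps heading -79.5057817234758 0.16537562140033235 bar from caps [0.4917829  0.23818892] tcp [0.49314835 0.24004245] -80.07742659392042
0.24654117765208666 8.85331034325165
-80.1 [0.0, 0.0, 0.0]
-81.7 [0.028, 0.0, -0.012]
-85.7 [0.099, 0.001, -0.023]
-91.4 [0.197, 0.003, -0.035]
-97.5 [0.305, 0.005, -0.046]
-103.3 [0.405, 0.01, -0.057]
-108.0 [0.487, 0.015, -0.068]
-111.4 [0.546, 0.02, -0.078]
-113.4 [0.582, 0.027, -0.088]
-114.2 [0.595, 0.033, -0.098]
-113.6 [0.586, 0.04, -0.108]
-111.8 [0.554, 0.046, -0.117]
-108.7 [0.499, 0.052, -0.128]
-104.3 [0.422, 0.057, -0.138]
-98.8 [0.327, 0.062, -0.149]
-92.9 [0.224, 0.065, -0.16]
-87.5 [0.129, 0.067, -0.172]
-83.5 [0.059, 0.068, -0.184]
-81.9 [0.031, 0.068, -0.195]
-81.9 [0.031, 0.069, -0.207]
-81.9 [0.031, 0.069, -0.219]
-81.9 [0.031, 0.07, -0.231]
```

```bash
python3 jog.py '[[0,0,0.028,0,-0.012,0,0.005],[0,0,0.099,0.001,-0.023,0,0.005],[0,0,0.197,0.003,-0.035,0,0.005],[0,0,0.305,0.005,-0.046,0,0.005],[0,0,0.405,0.01,-0.057,0,0.005],[0,0,0.487,0.015,-0.068,0,0.005],[0,0,0.546,0.02,-0.078,0,0.005],[0,0,0.582,0.027,-0.088,0,0.005],[0,0,0.595,0.033,-0.098,0,0.005],[0,0,0.595,0.033,-0.098,0,0.005]]'
python3 - <<'E'
from h import *
p,psi,M,o=tool();print(p,np.degrees(psi),o["joint_pos"])
cv2.imwrite("pics/t6.png",bot.camera("top")[:,:,::-1]);cv2.imwrite("pics/s6.png",bot.camera("scene")[:,:,::-1])
a=cv2.imread("pics/t6.png")[130:330,240:440];b=cv2.imread("pics/s6.png")[110:310,210:410]
cv2.imwrite("pics/c6.png",np.hstack([cv2.resize(a,(400,400),interpolation=2),cv2.resize(b,(400,400),interpolation=2)]))
E
```

```text
clock: 7.58
eef_pos: [0.4767, 0.1371, 0.0948]
tool_rot: [0.21, 0.978, -0.001, 0.0]
ft_force: [0.2, -1.0, 6.2]
grip_width: 0.0129
grasp_force: 61.1
[0.4766836  0.13707497 0.09484468] 65.79125962067792 [ 0.28093747  0.30496546 -0.19206252  1.07370949 -0.00137907  0.70345918]
```

View pics/c6.png

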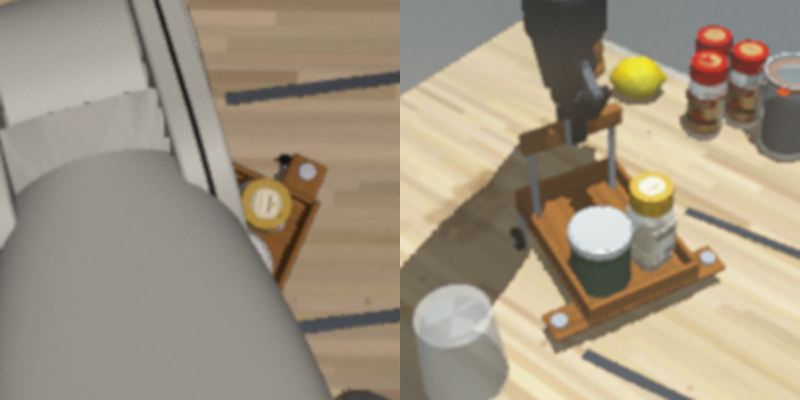

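The caddy is turning as planned. The caps in the scene view are at (289.5,270) and (364,238.5). I'll check the pose and plan the second half.

```bash
sed -i 's/^c=cast.*;d=/c=cast("scene",[[364,238.5],[289.5,270]],.037);d=/; s/,22);W/,14);W/' plan.py; python3 plan.py
```

```text
caps heading -113.9736476439904 0.1658526262022556 bar from caps [0.47518949 0.13641755] tcp [0.4768518  0.13750585] -114.17233748933228
0.14030388173021796 8.04555651545072
-114.2 [-0.0, 0.0, 0.0]
-113.5 [-0.012, -0.0, -0.011]
-111.6 [-0.044, -0.0, -0.022]
-108.7 [-0.095, -0.001, -0.032]
-105.0 [-0.16, -0.002, -0.043]
-100.6 [-0.237, -0.005, -0.054]
-95.7 [-0.323, -0.008, -0.064]
-90.6 [-0.411, -0.011, -0.074]
-86.0 [-0.491, -0.016, -0.084]
-82.8 [-0.548, -0.021, -0.093]
-81.9 [-0.564, -0.027, -0.102]
-81.9 [-0.564, -0.033, -0.111]
-81.9 [-0.564, -0.039, -0.121]
-81.9 [-0.564, -0.045, -0.13]
```

```bash
python3 jog.py '[[0,0,-0.012,0,-0.011,0,0.005],[0,0,-0.044,0,-0.022,0,0.005],[0,0,-0.095,-0.001,-0.032,0,0.005],[0,0,-0.16,-0.002,-0.043,0,0.005],[0,0,-0.237,-0.005,-0.054,0,0.005],[0,0,-0.323,-0.008,-0.064,0,0.005],[0,0,-0.411,-0.011,-0.074,0,0.005],[0,0,-0.491,-0.016,-0.084,0,0.005],[0,0,-0.548,-0.021,-0.093,0,0.005],[0,0,-0.564,-0.027,-0.102,0,0.005]]'
python3 - <<'E'
from h import *
p,psi,M,o=tool();print(p,np.degrees(psi))
cv2.imwrite("pics/s7.png",bot.camera("scene")[:,:,::-1])
cv2.imwrite("pics/c7.png",cv2.resize(cv2.imread("pics/s7.png")[130:350,230:470],(720,600)[:2],interpolation=2))
E
```

```text
clock: 8.93
eef_pos: [0.4593, 0.0341, 0.0948]
tool_rot: [-0.072, 0.997, 0.0, -0.0]
ft_force: [-1.2, 1.5, 7.8]
grip_width: 0.0127
grasp_force: 61.4
[0.45929621 0.03413689 0.09484013] 98.24612941761868
```

View pics/c7.png

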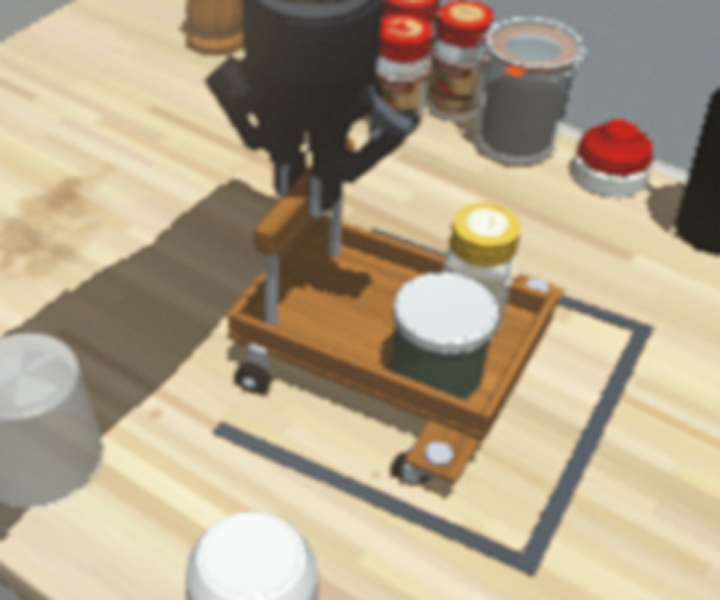

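The caddy is nearly in. The caps are at (376.3,296.1) and (409.3,235.2), and the right castor trails. I'll check the remaining distance relative to the mark in the same view.

Run:
```python
from h import *
p,psi,M,o=tool()
c=cast("scene",[[409.3,235.2],[376.3,296.1]],.037);d=c[0]-c[1];th=np.arctan2(d[1],d[0])-np.pi/2
h=np.array([np.cos(th),np.sin(th)]);print(np.degrees(th),np.linalg.norm(d),"bar",c.mean(0)-.135*h,p)
print("mark R corner, L corner, R leg end",cast("scene",[[407.3,340.5],[447.3,250.3],[301,287.7]],0))
G=np.array([.4644,.001])
for nm,b in(("caps",c.mean(0)-.135*h),("tcp",p[:2])):print(nm,M[:2,:2].T@(G-b))
```

```text
-81.72858896165324 0.166100633059665 bar [0.4582906  0.03313205] [0.45954214 0.03263354 0.09479594]
mark R corner, L corner, R leg end [[ 0.37515979 -0.19165259]
 [ 0.60375976 -0.15964505]
 [ 0.34627168  0.02172852]]
caps [-0.00146734 -0.03267473]
tcp [-0.00029962 -0.03200293]
```

```bash
python3 jog.py '[[0,0,0,0,-0.008,0,0.005],[0,0,0,0,-0.016,0,0.005],[0,0,0,0,-0.024,0,0.005],[0,0,0,0,-0.03,0,0.005],[0,0,0,0,-0.03,0,0.005],[0,0,0,0,-0.03,0,0.005],[0,0,0,0,-0.03,0,0.015],[0,0,0,0,-0.03,0,0.02]]'
python3 jog.py '[[0,0,0,0,0,0,0.03],[0,0,0,0,0,0,0.04],[0,0,0,0,0,0,0.05],[0,0,0,0,0,0,0.05],[0,0,0,0,0,-0.03,0.05],[0,0,0,0,0,-0.08,0.05],[0,0,0,0,0,-0.13,0.05],[0,0,0,0,0,-0.18,0.05],[0,0,0,0,0,-0.18,0.05],[0,0,0,0,0,-0.18,0.05]]'
python3 - <<'E'
from h import *
p,psi,M,o=tool();print(p,o["clock"])
cv2.imwrite("pics/s8.png",bot.camera("scene")[:,:,::-1])
cv2.imwrite("pics/c8.png",cv2.resize(cv2.imread("pics/s8.png")[150:350,260:460],(600,600),interpolation=2))
E
```

```text
clock: 9.98
eef_pos: [0.4629, 0.0046, 0.0936]
tool_rot: [-0.071, 0.997, -0.0, -0.001]
ft_force: [-0.9, 0.4, -0.4]
grip_width: 0.0199
grasp_force: 0.0
clock: 11.22
eef_pos: [0.4639, 0.0049, 0.274]
tool_rot: [-0.072, 0.997, 0.0, -0.0]
ft_force: [-0.3, -0.5, 0.0]
grip_width: 0.0499
grasp_force: 0.0
[0.46393186 0.00489517 0.27400815] 11.225
```

View pics/c8.png

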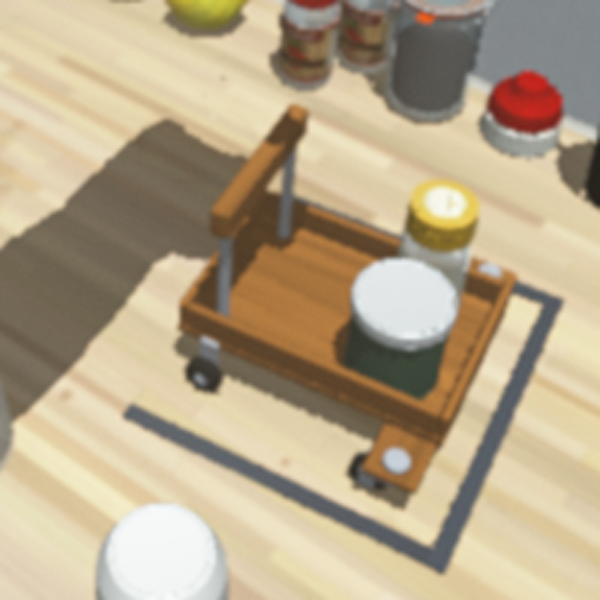

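The caddy is released and standing in the mark. The caps are at (392,303.3) and (423.3,240.3), and the right castor's wheel sits behind its pivot.

Run:
```python
from h import *
c=cast("scene",[[423.3,240.3],[392,303.3]],.037);d=c[0]-c[1];th=np.arctan2(d[1],d[0])-np.pi/2
h=np.array([np.cos(th),np.sin(th)]);o=c.mean(0)-.07*h;print(np.degrees(th),o,"err top",o-[.4736,-.0634])
k=cast("scene",[[260+437/3,150+570/3],[260+562/3,150+300/3]],0);tm=np.radians(-81.9);hm=np.array([np.cos(tm),np.sin(tm)])
print("err scene",o-(k.mean(0)-.117*hm))
```

```text
-81.56023053893757 [ 0.47205334 -0.0603725 ] err top [-0.00154666  0.0030275 ]
err scene [-0.0008649  -0.00203534]
```

Within about 3 mm and 0.5°, so I'm handing it in.

```bash
python3 -c "
from workcell import bot
print(bot.job_done())"
```

```text
the job is handed in; nothing more can be done
None
```

I pushed the caddy straight until both castors trailed, steered it nose first into the mark and released it. It measured about 3 mm and 0.5° off its place, with the right castor seen trailing and the left hidden from view at the end. The job was handed in at about 11 s, and no verdict was returned.

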